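# Push a lidded food pan up the ramp of a countertop warmer

## Robot

A 6-joint arm with a two-finger parallel gripper is mounted at the origin on the work surface. World frame = base frame: x ahead of the robot, y to its left, z up, the work surface at z = 0. Lengths are in mm, angles in rad, forces in N, time in s.
With the tool pointing down it reaches from about 350 to 775 mm from the base axis. Payload 7.3 kg.
Tool frame: the origin (TCP) lies at the very end of the fingers, on their centre line; the grasp point (between the pads) lies bot.grip_point_offset behind it (bot.grip_point_offset is the distance from the TCP to the grasp point, in mm); z points along the fingers, y is the line along which they close (so a half turn about z gives the same grasp; the last joint's range is limited). The gripper opens to 92 mm and grips with 3 to 60 N. Pads are 19 mm wide; open, the fingers measure 130 mm over their backs; the gripper's body (75 mm by 190 mm) begins 47 mm behind the grasp point.
Start: joints at [0.976, 0.342, 1.524, -0, 1.275, -0.146], TCP at [227.778, 473.035, 226.741] pointing down, gripper open.
Joint ranges: [-2.53, 2.53], [-0.77, 2.02], [0.04, 2.7], [-1, 4.14], [0.28, 2.66], [-3.11, 3.11]. Speed limits (rad/s): [2.57, 2.57, 3.14, 3.14, 3.14, 3.14].

## Interface

Orientations are given as [roll, pitch, yaw] about the fixed x, y, z axes, in that order (R = Rz(yaw) Ry(pitch) Rx(roll)).
In Python, from plant import bot gives the robot as it stands. The module is installed in compiled form; this text tells all that it offers.
- The arm moves only by the tool carry_out, never from a script. Its argument "plan" is a list of rows, each an object of numbers: "tx", "ty", "tz": the shift along the world's x, y, z in mm; "rx", "ry", "rz": the turn, a rotation vector about the world's x, y, z in rad. A call has 1 to 12 rows; each row shifts and turns the commanded pose from where the row before left it; what a row does not reach is not made up. A row lasts 1/10 s, in which the tool goes at most 50 mm and 8.59 degrees, less where a joint would pass 70% of its speed; a pose out of reach is approached as far as the arm can. A call with a gripper value outside its range is refused whole. "gripper" is the closure, from 0 (fully open) to 1 (shut), set as the call begins (left out, the last holds). The fingers move at their own pace and stop on an object; the grip force is fixed at half the most. Time passes only in rows, so rows that do not move let the fingers close. It gives the time, the measured TCP pose, the force, the opening and the grip force at its end, in the units of the state.
- bot.get_obs(): the state, without advancing time (a new reading comes with each control period).
- bot.capture(name): name is "scene" or "top" or "wrist"; returns the picture (480x640x3 uint8, red, green, blue); there is no depth.
- bot.camera_model(name): a dict with "camera_matrix" (3x3 intrinsics, pixels), "dist" ([k1, k2, p1, p2, k3] as OpenCV has them; the pictures are not rectified), "R" (3x3) and "t" (3): a world point X has camera coordinates R X + t. Camera axes: x right, y down, z forward; pixel columns grow to the right and rows downward; lengths in mm; the calibration is good to about 2 mm. A picture is of the moment at which its call begins: read the wrist's pose just before it. camera_model takes no time and is no camera call; for the wrist camera it gives the pose at the moment of the call.
- bot.close_job(): hands the job in; it is judged then, once.
The state is a dict: "time": time; "joint_positions": joint angles; "dq": joint speeds; "tau": joint torques, N m; "tool_pos": TCP position; "tcp_rot": TCP orientation; "contact_force": force on the tool from outside, world axes, zero at the start; "moment": the same for the moment, N m; "grip_width": finger opening in mm; "finger_force": force on a finger pad.
Only numpy, scipy, OpenCV 4.12 (cv2) and the standard library are available. Lean on these libraries where they do the work, as an engineer would, in place of code of your own. Each camera call takes 0.05 s, during which the arm holds its last target. There are 200 camera calls.

## Task

Push the lidded steel food pan along the counter, up the little ramp and onto the plate of the food warmer, under the heater bar, until it sits flat against the back stop, square to it and midway between the two posts. Keep it sliding on the surface, do not lift it or tip it, do not touch the heater bar, which is hot, and leave the bowl, bottle and jar where they stand.

Things in the scene. Friction and masses are not known exactly. Their poses are not given: they have to be found in the camera images.
- pan: Closed steel food pan with flat lid, one loose rigid piece, 0.45 to 0.85 kg. Body 168 (own x) by 100 (y) mm, 66 mm high; rim flange 176 by 108 mm in the top 6 mm. Origin: centre of underside, z up. Starts flat on the counter before the ramp, up to 45 mm off the warmer's centre line, its x within 0.2 rad of the warmer's x. Slides with ordinary friction.
- warmer: Food warmer, fixed; place and yaw vary. x points up the ramp, roughly to the robot's left; z up; origin at counter height, straight below the pan's origin when the pan is home. Dark flat plate: top 12 mm above the counter, x -94 to +84 mm, y -130 to +130 mm. Two posts, 16 mm in diameter, at x = -78, y = -115 and +115 mm, carry the heater.
- ramp_foot (a point): Middle of the ramp's lower edge, at counter height, x = -146 mm in the warmer's frame. The ramp is 260 mm wide and rises 12 mm over 52 mm (13 degrees) to the plate's near edge.
- stop (a point): Middle of the foot of the back stop's front face, at plate height, x = +84 mm in the warmer's frame. The stop is a steel strip along y, 260 mm long, rising 12 mm above the plate. The home pan's body rests against it.
- heater: Steel heater bar on the warmer's posts, 78 (x) by 276 (y) by 43 mm high, axes as the warmer's. Origin: centre of its underside, 185 mm above the counter, at x = -78, y = 0 mm in the warmer's frame. Its ramp-side edge is at x = -117 mm; a home pan's rear wall (x = -84 mm) is 33 mm in beneath it, where a vertical tool cannot follow but one leaning back 30 to 45 degrees can.
- bowl: Blue ceramic bowl, 144 mm in diameter, 58 mm high, bystander, beyond the back stop. Origin: centre of the underside.
- sauce: White plastic sauce bottle, 56 mm in diameter, 160 mm high, bystander, on the side of the warmer away from the robot. Origin: centre of the underside.
- jar: Small glass jar with steel cap, 60 mm in diameter, 85 mm high, bystander, on the robot's side of the warmer. Origin: centre of the underside.

How it is judged:
By the outcome, as a careful person would: the job done as asked, in the order asked, and still so for the second after the job is handed in, with the robot touching nothing.
It also fails if it takes over 48 s, if anything falls off the work surface, if the arm or the gripper's body presses on something with over 40 N, if the wrist force passes 120 N, or if a joint passes its speed limit or range.

## Working session

There is one attempt and no reset: what is moved stays moved. The work goes in short steps, Python scripts to look and compute and a tool call to move; the robot and the scene stay as the last step left them, time stands still between calls to the robot, and variables do not carry over. Pictures are saved under pics/ and viewed, at most 10 in all, crops included, and the job is handed in when it is done.

Besides the shell and the picture viewer there is one more tool, called after "Call:" as name([rows], argument=value, ...), one row to a line, values as JSON. carry_out: Moves the arm, as the interface text tells. Its arguments: {"type":"object","properties":{"plan":{"type":"array"},"gripper":{"type":"number"}},"required":["plan"]}

```bash
mkdir -p pics; python3 - <<'E'
from plant import bot
import cv2,numpy as np
for n in("scene","top"):
    im=bot.capture(n); cv2.imwrite(f"pics/{n}0.png",im[:,:,::-1])
    m=bot.camera_model(n); print(n,np.round(m["camera_matrix"],1).tolist(),np.round(m["dist"],3),np.round(m["R"],3).tolist(),np.round(m["t"]))
o=bot.get_obs();print(o["time"],o["tool_pos"],o["tcp_rot"],bot.grip_point_offset,o["contact_force"])
E
```

```text
scene [[538.7, 0.0, 334.2], [0.0, 538.7, 247.2], [0.0, 0.0, 1.0]] [0.02 0.   0.   0.   0.  ] [[0.135, 0.991, 0.019], [0.713, -0.084, -0.696], [-0.688, 0.107, -0.718]] [-212. -301. 1419.]
top [[594.4, 0.0, 318.6], [0.0, 594.4, 244.5], [0.0, 0.0, 1.0]] [-0.031  0.     0.     0.     0.   ] [[0.102, -0.995, 0.004], [-0.973, -0.1, -0.206], [0.205, 0.017, -0.979]] [  92.  586. 1143.]
0.1 [227.56712695 472.73264621 226.11189339] [-3.14026570e+00 -1.79863552e-04  2.69284376e+00] 18.8 [-0.79416403 -0.15602641 -0.73342905]
```

View pics/scene0.png

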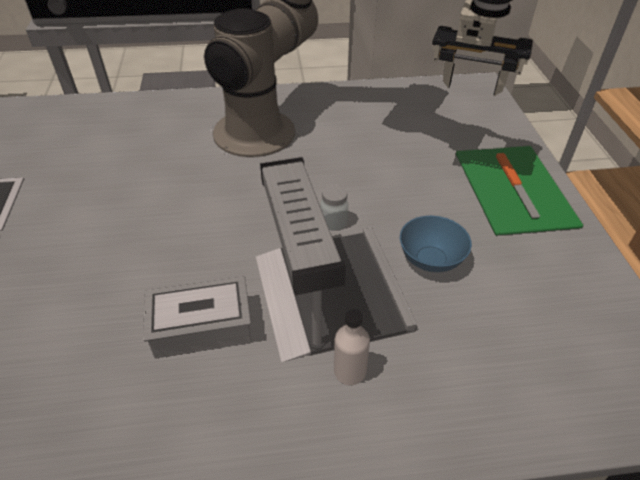

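View pics/top0.png

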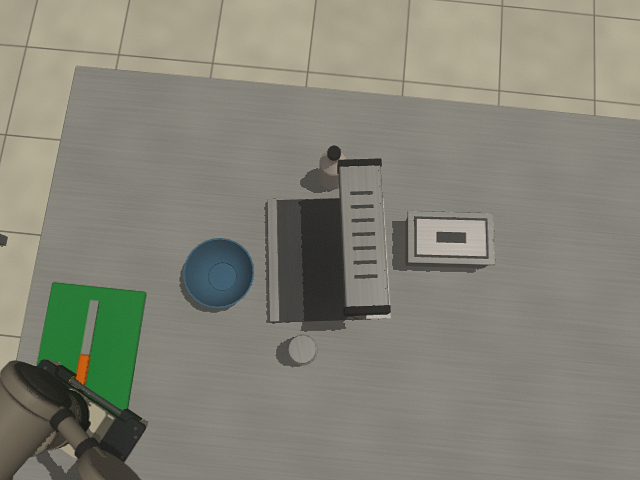

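The scene view shows the pan at (197,306), with the ramp at (280,305) and the bowl, bottle and jar around the warmer. In the top view the pan lid is at (451,237), the stop strip at x≈272 and the heater at (365,240). Next I'll zoom in and measure.

```bash
cat > h.py <<'E'
from plant import bot
import cv2,numpy as np
def ray(n,uv,z):
    m=bot.camera_model(n);R=np.array(m["R"]);t=np.array(m["t"])
    p=cv2.undistortPoints(np.array(uv,float).reshape(-1,1,2),np.array(m["camera_matrix"]),np.array(m["dist"])).reshape(-1,2)
    d=np.c_[p,np.ones(len(p))]@R; c=-R.T@t
    return c+d*((z-c[2])/d[:,2])[:,None]
E
python3 - <<'E'
from h import *
im=cv2.imread("pics/top0.png");c=im[140:340,245:505]
cv2.imwrite("pics/c1.png",cv2.resize(c,None,fx=3,fy=3,interpolation=cv2.INTER_CUBIC))
s=cv2.imread("pics/scene0.png");c=s[150:400,130:430]
cv2.imwrite("pics/c2.png",cv2.resize(c,None,fx=2.4,fy=2.4,interpolation=cv2.INTER_CUBIC))
E
```

```text
(no output)
```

View pics/c1.png

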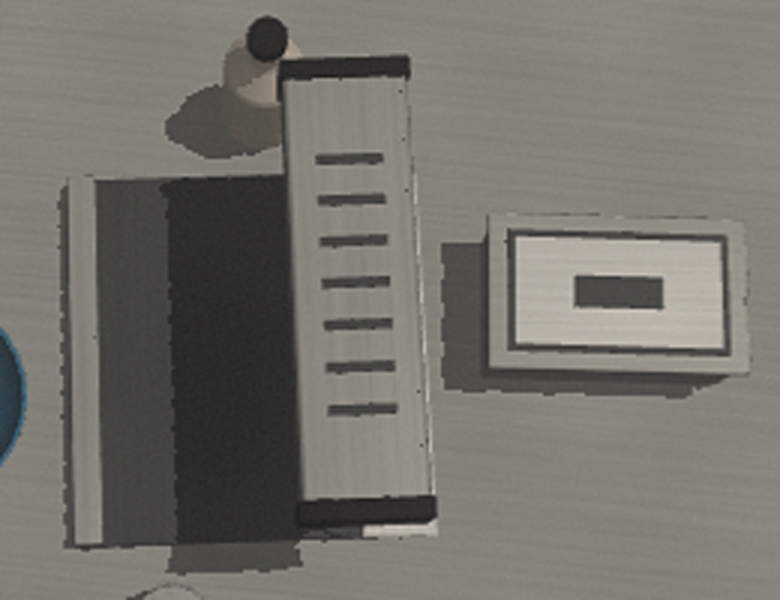

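View pics/c2.png

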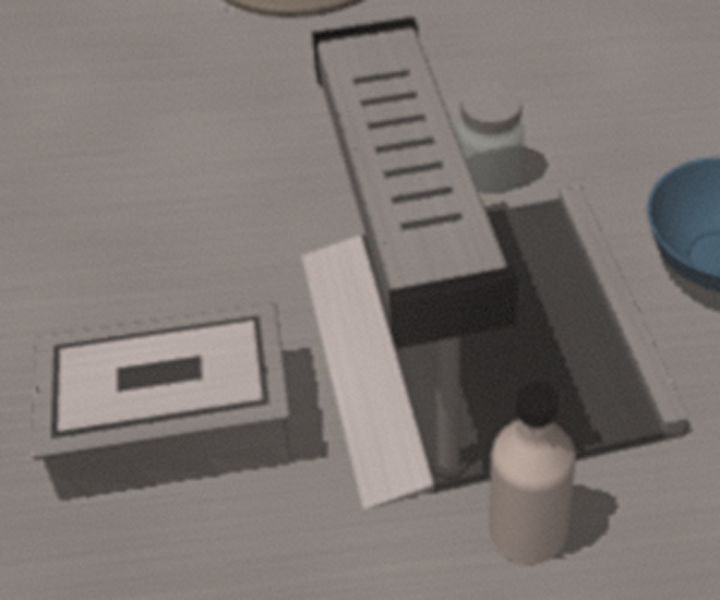

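Crop 1: stop front edge (95,180) to (102,545), heater top corners (281,60), (409,57), (436,520), (298,523), pan rim corners (487,213), (748,221), (749,375), (489,369). Crop 2: ramp foot edge (302,258) to (365,507), lid corners (57,345), (260,318), (265,402), (54,435).

```bash
python3 - <<'E'
from h import *
np.set_printoptions(precision=1,suppress=True)
T=lambda P,z: ray("top",(np.array(P)+.5)/3-.5+[245,140],z)
S=lambda P,z: ray("scene",(np.array(P)+.5)/2.4-.5+[130,150],z)
def edge(n,P):
    d=P[1]-P[0];print(n,P[:,:2].tolist(),"len",np.linalg.norm(d),"mid",P.mean(0)[:2],"normal yaw",np.arctan2(-d[0],d[1])%np.pi*1, np.arctan2(d[1],d[0]))
edge("stopfront",T([(95,180),(102,545)],24))
edge("stopback",T([(68,180),(77,545)],24))
edge("rampfoot S",S([(302,258),(365,507)],0))
edge("ramptop S",S([(362,236),(433,487)],12))
H=T([(281,60),(409,57),(436,520),(298,523)],228);print("heater",H.mean(0));edge("h1",H[[0,3]]);edge("h2",H[[1,2]])
for n,P in(("rim T",T([(487,213),(748,221),(749,375),(489,369)],66)),("lid T",T([(509,229),(729,236),(729,356),(508,350)],66)),("lid S",S([(54,345),(260,317),(267,402),(51,437)],66)),("rim S",S([(36,338),(275,303),(288,415),(35,456)],66))):
    P=P[:,:2];a=P[0]+P[3]-P[1]-P[2];b=P[0]+P[1]-P[2]-P[3]
    print(n,P.mean(0),np.linalg.norm(a)/2,np.linalg.norm(b)/2,"ang",np.arctan2(a[1],a[0]),np.arctan2(b[1],b[0]))
print("stop right S", S([(565,190),(667,430)],24), S([(580,190),(688,430)],24))
E
```

```text
stopfront [[668.2455148870029, 250.53340423524247], [413.553602072403, 216.02283089546717]] len 257.01935749160947 mid [540.9 233.3] normal yaw 1.7054753755016587 -3.006913604883031
stopback [[666.2905118472912, 269.5321835472969], [411.81717695782936, 232.88282532736997]] len 257.0989179823531 mid [539.1 251.2] normal yaw 1.7138332132283043 -2.9985557671563856
rampfoot S [[449.88857029259805, -10.999554979188325], [702.8650725491788, 25.734649777011704]] len 255.6296393085986 mid [576.4   7.4] normal yaw 1.7149964315272888 0.1442001047323922
ramptop S [[441.3813605925012, 41.51142723600472], [699.8923264781632, 75.70938195604589]] len 260.7631484511796 mid [570.6  58.6] normal yaw 1.7023208576933566 0.13152453089846003
heater [564.2  72.3 228. ]
h1 [[696.238686567043, 128.52740154168112], [422.5283285525431, 92.8247347551914]] len 276.0290573473975 mid [559.4 110.7] normal yaw 1.700503590588824 -3.0118853897958657
h2 [[706.0661864618944, 52.52386441133798], [432.1372443664689, 15.207589500683923]] len 276.4589837403127 mid [569.1  33.9] normal yaw 1.7061890251089333 -3.006199955275757
rim T [ 613.6 -114.3] 176.53810620875728 107.32051904188863 ang 1.6460889733308535 0.06529536759138826
lid T [ 614.6 -114.6] 149.43543209838725 83.5099690989407 ang 1.6434704600408123 0.05167964403406988
lid S [ 615.  -113.3] 149.22502388809957 81.83407736657287 ang -1.500995467335436 -3.0811262900255763
rim S [ 616.7 -112.6] 173.74515157238443 106.49076388169927 ang -1.4942785782630321 -3.059710447858633
stop right S [[417.7 222.1  24. ]
 [679.8 252.6  24. ]] [[419.3 235.3  24. ]
 [681.7 268.1  24. ]]
```

Call:
carry_out([
  {"tz": 40, "rz": -0.142},
  {"tx": 20, "ty": -24, "tz": 35, "rz": -0.142},
  {"tx": 26, "ty": -32, "rz": -0.142},
  {"tx": 26, "ty": -32, "rz": -0.142},
  {"tx": 26, "ty": -32, "rz": -0.142},
  {"tx": 26, "ty": -32, "rz": -0.142},
  {"tx": 26, "ty": -32, "rz": -0.142},
  {"tx": 26, "ty": -32, "rz": -0.142},
  {"tx": 26, "ty": -32, "rz": -0.142},
  {"tx": 26, "ty": -32, "rz": -0.142},
  {"tx": 26, "ty": -32, "rz": -0.142},
  {"tx": 26, "ty": -32, "rz": -0.142},
])

```text
invalid input at $.plan[0]: expected keys tx, ty, tz, rx, ry, rz
```

```bash
python3 - <<'E'
from h import *
from scipy.spatial.transform import Rotation as Ro
np.set_printoptions(precision=2,suppress=True)
o=bot.get_obs();m=bot.camera_model("wrist");R=np.array(m["R"]);c=-R.T@np.array(m["t"])
T=Ro.from_euler("xyz",o["tcp_rot"]).as_matrix()
print(o["time"],o["tool_pos"],o["tcp_rot"],o["joint_positions"]);print("cam in tool",T.T@(c-o["tool_pos"]),"dir",T.T@R[2])
E
```

```text
0.1 [227.57 472.73 226.11] [-3.14 -0.    2.69] [ 0.98  0.34  1.52 -0.    1.28 -0.15]
cam in tool [  65.88   -0.18 -157.56] dir [-0.25 -0.    0.97]
```

Call:
carry_out([
  {"tx": 0, "ty": 0, "tz": 40, "rx": 0, "ry": 0, "rz": -0.142},
  {"tx": 20, "ty": -24, "tz": 35, "rx": 0, "ry": 0, "rz": -0.142},
  {"tx": 26, "ty": -32, "tz": 0, "rx": 0, "ry": 0, "rz": -0.142},
  {"tx": 26, "ty": -32, "tz": 0, "rx": 0, "ry": 0, "rz": -0.142},
  {"tx": 26, "ty": -32, "tz": 0, "rx": 0, "ry": 0, "rz": -0.142},
  {"tx": 26, "ty": -32, "tz": 0, "rx": 0, "ry": 0, "rz": -0.142},
  {"tx": 26, "ty": -32, "tz": 0, "rx": 0, "ry": 0, "rz": -0.142},
  {"tx": 26, "ty": -32, "tz": 0, "rx": 0, "ry": 0, "rz": -0.142},
  {"tx": 26, "ty": -32, "tz": 0, "rx": 0, "ry": 0, "rz": -0.142},
  {"tx": 26, "ty": -32, "tz": 0, "rx": 0, "ry": 0, "rz": -0.142},
  {"tx": 26, "ty": -32, "tz": 0, "rx": 0, "ry": 0, "rz": -0.142},
  {"tx": 26, "ty": -32, "tz": 0, "rx": 0, "ry": 0, "rz": -0.142},
])

```text
time: 1.3
tool_pos: [508.4, 127.5, 301.4]
tcp_rot: [-3.141, 0.0, 0.983]
contact_force: [0.9, 0.6, 0.1]
grip_width: 91.9
finger_force: 0.0
```

Call:
carry_out([
  {"tx": 27, "ty": -33, "tz": 0, "rx": 0, "ry": 0, "rz": -0.142},
  {"tx": 27, "ty": -33, "tz": 0, "rx": 0, "ry": 0, "rz": -0.142},
  {"tx": 27, "ty": -33, "tz": 0, "rx": 0, "ry": 0, "rz": -0.142},
  {"tx": 27, "ty": -33, "tz": 0, "rx": 0, "ry": 0, "rz": -0.142},
  {"tx": 27, "ty": -33, "tz": 0, "rx": 0, "ry": 0, "rz": -0.142},
  {"tx": 27, "ty": -33, "tz": 0, "rx": 0, "ry": 0, "rz": -0.142},
  {"tx": 27, "ty": -33, "tz": 0, "rx": 0, "ry": 0, "rz": 0},
  {"tx": 2, "ty": 0, "tz": -45, "rx": -0.013, "ry": 0.099, "rz": 0},
  {"tx": 2, "ty": 0, "tz": -45, "rx": -0.013, "ry": 0.099, "rz": 0},
  {"tx": 0, "ty": 0, "tz": -45, "rx": 0, "ry": 0, "rz": 0},
  {"tx": 0, "ty": 0, "tz": -45, "rx": 0, "ry": 0, "rz": 0},
  {"tx": 0, "ty": 0, "tz": 0, "rx": 0, "ry": 0, "rz": 0},
])

```text
time: 2.5
tool_pos: [696.8, -101.0, 112.9]
tcp_rot: [-3.134, 0.215, 0.138]
contact_force: [-0.9, -0.6, -0.5]
grip_width: 92.1
finger_force: 0.0
```

Call:
carry_out([
  {"tx": 0, "ty": 0, "tz": -40, "rx": 0, "ry": 0, "rz": 0},
  {"tx": 0, "ty": 0, "tz": -40, "rx": 0, "ry": 0, "rz": 0},
  {"tx": 0, "ty": 0, "tz": 0, "rx": 0, "ry": 0, "rz": 0},
  {"tx": 0, "ty": 0, "tz": 0, "rx": 0, "ry": 0, "rz": 0},
])

```text
time: 2.9
tool_pos: [701.5, -102.2, 44.1]
tcp_rot: [-3.141, 0.198, 0.137]
contact_force: [-0.3, 0.3, -0.1]
grip_width: 91.7
finger_force: 0.0
```

Call:
carry_out([
  {"tx": 0, "ty": 0, "tz": -22, "rx": 0, "ry": 0, "rz": 0},
  {"tx": 0, "ty": 0, "tz": 0, "rx": 0, "ry": 0, "rz": 0},
  {"tx": -6, "ty": -0.8, "tz": 0, "rx": 0, "ry": 0, "rz": 0},
  {"tx": -6, "ty": -0.8, "tz": 0, "rx": 0, "ry": 0, "rz": 0},
  {"tx": -6, "ty": -0.8, "tz": 0, "rx": 0, "ry": 0, "rz": 0},
  {"tx": -6, "ty": -0.8, "tz": 0, "rx": 0, "ry": 0, "rz": 0},
  {"tx": -6, "ty": -0.8, "tz": 0, "rx": 0, "ry": 0, "rz": 0},
  {"tx": -6, "ty": -0.8, "tz": 0, "rx": 0, "ry": 0, "rz": 0},
  {"tx": -6, "ty": -0.8, "tz": 0, "rx": 0, "ry": 0, "rz": 0},
  {"tx": -6, "ty": -0.8, "tz": 0, "rx": 0, "ry": 0, "rz": 0},
  {"tx": -5, "ty": -0.8, "tz": 0, "rx": 0, "ry": 0, "rz": 0},
  {"tx": 0, "ty": 0, "tz": 0, "rx": 0, "ry": 0, "rz": 0},
])

```text
time: 4.1
tool_pos: [648.4, -109.3, 20.9]
tcp_rot: [-3.141, 0.197, 0.137]
contact_force: [3.6, 0.7, 1.7]
grip_width: 91.7
finger_force: 1.6
```

```bash
python3 - <<'E'
from h import *
o=bot.get_obs();print(o["time"],o["tool_pos"],o["tcp_rot"],o["contact_force"])
for n in("scene","top"): cv2.imwrite(f"pics/{n}1.png",bot.capture(n)[:,:,::-1])
im=cv2.imread("pics/top1.png");a=cv2.resize(im[190:300,380:520],None,fx=4,fy=4,interpolation=cv2.INTER_CUBIC)
cv2.imwrite("pics/c3.png",a)
E
```

```text
4.1 [ 648.41821609 -109.34367713   20.86840749] [-3.14130364  0.19674658  0.13672689] [3.63123111 0.68447759 1.74954306]
```

View pics/c3.png

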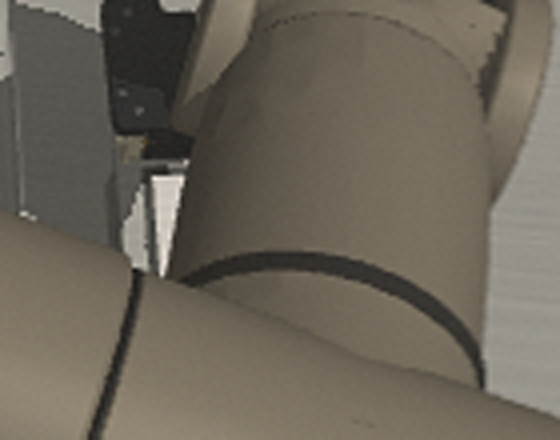

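The arm hides the pan in crop c3, where only a sliver of lid shows near (160,220). I'll back off to behind the pan and measure there.

Call:
carry_out([
  {"tx": 14, "ty": 2, "tz": 0, "rx": 0, "ry": 0, "rz": 0},
  {"tx": 4, "ty": 0, "tz": 45, "rx": 0, "ry": 0, "rz": 0},
  {"tx": 0, "ty": 0, "tz": 45, "rx": 0.013, "ry": -0.099, "rz": 0},
  {"tx": -4, "ty": -10, "tz": 45, "rx": 0.013, "ry": -0.099, "rz": 0},
  {"tx": -7, "ty": -15, "tz": 0, "rx": 0, "ry": 0, "rz": -0.142},
  {"tx": -7, "ty": -15, "tz": 0, "rx": 0, "ry": 0, "rz": -0.142},
  {"tx": -7, "ty": -15, "tz": 0, "rx": 0, "ry": 0, "rz": -0.142},
  {"tx": -7, "ty": -15, "tz": 0, "rx": 0, "ry": 0, "rz": -0.142},
  {"tx": -7, "ty": -15, "tz": 0, "rx": 0, "ry": 0, "rz": -0.142},
  {"tx": -7, "ty": -15, "tz": 0, "rx": 0, "ry": 0, "rz": -0.142},
  {"tx": -7, "ty": -15, "tz": 0, "rx": 0, "ry": 0, "rz": -0.142},
  {"tx": -7, "ty": -15, "tz": 0, "rx": 0, "ry": 0, "rz": -0.142},
])

```text
time: 5.4
tool_pos: [604.6, -237.5, 154.1]
tcp_rot: [3.14, 0.002, -1.005]
contact_force: [0.1, -0.4, -0.9]
grip_width: 91.9
finger_force: 0.0
```

Call:
carry_out([
  {"tx": 0, "ty": 0, "tz": 0, "rx": 0, "ry": 0, "rz": -0.142},
  {"tx": 0, "ty": 0, "tz": 0, "rx": 0, "ry": 0, "rz": -0.142},
  {"tx": 0, "ty": 0, "tz": 0, "rx": 0, "ry": 0, "rz": -0.142},
  {"tx": 0, "ty": 0, "tz": 0, "rx": 0.1388, "ry": 0.0189, "rz": 0},
  {"tx": 0, "ty": 0, "tz": 0, "rx": 0.1388, "ry": 0.0189, "rz": 0},
  {"tx": 0, "ty": 0, "tz": 0, "rx": 0.1388, "ry": 0.0189, "rz": 0},
  {"tx": 0, "ty": 0, "tz": 0, "rx": 0.1388, "ry": 0.0189, "rz": 0},
  {"tx": 0, "ty": 0, "tz": 0, "rx": 0.1388, "ry": 0.0189, "rz": 0},
  {"tx": 0, "ty": 0, "tz": 0, "rx": 0, "ry": 0, "rz": 0},
], gripper=0.45)

```text
time: 6.3
tool_pos: [603.6, -239.4, 149.3]
tcp_rot: [3.14, 0.708, -1.432]
contact_force: [-0.3, 0.5, -1.8]
grip_width: 50.7
finger_force: 0.0
```

```bash
python3 - <<'E'
from h import *
np.set_printoptions(precision=2,suppress=True)
o=bot.get_obs();print(o["time"],o["tool_pos"],o["tcp_rot"],o["grip_width"],o["joint_positions"])
for n in("scene","top"): cv2.imwrite(f"pics/{n}2.png",bot.capture(n)[:,:,::-1])
a=cv2.resize(cv2.imread("pics/top2.png")[160:340,360:560],None,fx=3,fy=3,interpolation=cv2.INTER_CUBIC)
b=cv2.resize(cv2.imread("pics/scene2.png"),None,fx=1.25,fy=1.25)[170:500,60:]
b=cv2.resize(cv2.imread("pics/scene2.png")[240:400,100:300],None,fx=3,fy=3,interpolation=cv2.INTER_CUBIC)
cv2.imwrite("pics/c4.png",a);cv2.imwrite("pics/c5.png",b)
E
```

```text
6.3 [ 603.6  -239.37  149.26] [ 3.14  0.71 -1.43] 50.664545436881184 [-0.71  0.94  0.85  0.47  1.88  2.31]
```

View pics/c4.png

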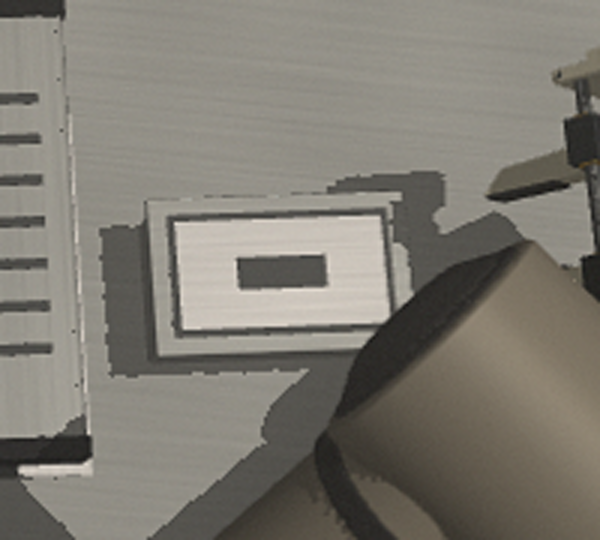

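Crop c4: dark lid frame corners (168,214), (387,206), (394,323), (177,336), handle centre (282,271).

```bash
python3 - <<'E'
from h import *
np.set_printoptions(precision=2,suppress=True)
# handle & lid by threshold, corners by minAreaRect-> yaw; world via rays; warmer frame from top view
O=np.array([552.8,150.]);yw=1.706;W=np.array([[np.cos(yw),np.sin(yw)],[-np.sin(yw),np.cos(yw)]])
T=lambda P,z: ray("top",(np.array(P)+.5)/3-.5+[360,160],z)[:,:2]
P=T([(168,214),(387,206),(394,323),(177,336)],66);a=P[0]+P[3]-P[1]-P[2]
print("lid",P.mean(0),W@(P.mean(0)-O),np.arctan2(a[1],a[0])-yw)
h=T([(282,271)],66)[0];print("handle",h,W@(h-O))
f=T([(147,200),(157,357)],66);print("front rim mid",f.mean(0),W@(f.mean(0)-O),[np.arctan2(*(f[1]-f[0])[::-1])+np.pi/2*3-yw])
for k in(0,2):
  n="top%d"%k;im=cv2.imread(f"pics/{n}.png",0);m=np.zeros_like(im);m[215:280,405:495]=1
  w=((im>185)*m).astype(np.uint8);c=max(cv2.findContours(w,0,1)[0],key=cv2.contourArea);r=cv2.boxPoints(cv2.minAreaRect(c));q=ray("top",r,66)[:,:2]
  print(n,cv2.contourArea(c),q.mean(0),W@(q.mean(0)-O),[np.arctan2(*(q[(i+1)%4]-q[i])[::-1])-yw for i in range(4)])
s=W@(np.array([603.6,-239.4])-O);print("tcp",s)
E
```

```text
lid [ 589.68 -121.24] [-273.73    0.01] 0.015841715302356008
handle [ 588.55 -121.48] [-273.83    1.17]
front rim mid [574.96 -34.61] [-185.91    2.93] [np.float64(-0.0025078527815693974)]
top0 3.0 [ 601.61 -117.4 ] [-271.54  -12.32] [np.float64(-1.6453272850157532), np.float64(-3.1741627127421674), np.float64(-4.797349066300127), np.float64(-0.03260167702449923)]
top2 2305.0 [ 587.94 -120.69] [-272.96    1.67] [np.float64(-3.137420456828999), np.float64(-4.769242519720562), np.float64(0.0026050093094727167), np.float64(-1.6036955371250186)]
tcp [-392.69    2.15]
```

Call:
carry_out([
  {"tx": 0, "ty": 0, "tz": -42, "rx": 0, "ry": 0, "rz": 0},
  {"tx": 0, "ty": 0, "tz": -42, "rx": 0, "ry": 0, "rz": 0},
  {"tx": 0, "ty": 0, "tz": -36, "rx": 0, "ry": 0, "rz": 0},
  {"tx": 0, "ty": 0, "tz": 0, "rx": 0, "ry": 0, "rz": 0},
  {"tx": 0, "ty": 0, "tz": 0, "rx": 0, "ry": 0, "rz": 0},
  {"tx": 0, "ty": 0, "tz": 0, "rx": 0, "ry": 0, "rz": 0},
])

```text
time: 7.0
tool_pos: [607.3, -237.5, 38.3]
tcp_rot: [-3.128, 0.696, -1.418]
contact_force: [0.2, -0.2, 0.4]
grip_width: 50.6
finger_force: 0.0
```

Call:
carry_out([
  {"tx": -2.5, "ty": 0, "tz": -16, "rx": 0, "ry": 0, "rz": -0.009},
  {"tx": 0, "ty": 0, "tz": 0, "rx": 0, "ry": 0, "rz": 0},
  {"tx": -1.35, "ty": 9.91, "tz": 0, "rx": 0, "ry": 0, "rz": 0},
  {"tx": -0.81, "ty": 5.95, "tz": 0, "rx": 0, "ry": 0, "rz": 0},
  {"tx": -0.81, "ty": 5.95, "tz": 0, "rx": 0, "ry": 0, "rz": 0},
  {"tx": -0.81, "ty": 5.95, "tz": 0, "rx": 0, "ry": 0, "rz": 0},
  {"tx": -0.81, "ty": 5.95, "tz": 0, "rx": 0, "ry": 0, "rz": 0},
  {"tx": -0.81, "ty": 5.95, "tz": 0, "rx": 0, "ry": 0, "rz": 0},
  {"tx": -0.81, "ty": 5.95, "tz": 0, "rx": 0, "ry": 0, "rz": 0},
  {"tx": 0, "ty": 0, "tz": 0, "rx": 0, "ry": 0, "rz": 0},
])

```text
time: 8.0
tool_pos: [597.7, -192.1, 19.7]
tcp_rot: [-3.131, 0.698, -1.43]
contact_force: [0.4, -4.4, 2.1]
grip_width: 50.6
finger_force: 1.9
```

Call:
carry_out([
  {"tx": -0.81, "ty": 5.95, "tz": 0.2, "rx": 0, "ry": 0, "rz": 0},
  {"tx": -0.81, "ty": 5.95, "tz": 0.2, "rx": 0, "ry": 0, "rz": 0},
  {"tx": -0.81, "ty": 5.95, "tz": 0.2, "rx": 0, "ry": 0, "rz": 0},
  {"tx": -0.81, "ty": 5.95, "tz": 0.2, "rx": 0, "ry": 0, "rz": 0},
  {"tx": -0.81, "ty": 5.95, "tz": 0.2, "rx": 0, "ry": 0, "rz": 0},
  {"tx": -0.81, "ty": 5.95, "tz": 0.2, "rx": 0, "ry": 0, "rz": 0},
  {"tx": -0.81, "ty": 5.95, "tz": 0, "rx": 0, "ry": 0, "rz": 0},
  {"tx": -0.81, "ty": 5.95, "tz": 0, "rx": 0, "ry": 0, "rz": 0},
  {"tx": -0.81, "ty": 5.95, "tz": 0, "rx": 0, "ry": 0, "rz": 0},
  {"tx": -0.81, "ty": 5.95, "tz": 0, "rx": 0, "ry": 0, "rz": 0},
  {"tx": -0.81, "ty": 5.95, "tz": 0, "rx": 0, "ry": 0, "rz": 0},
  {"tx": -0.81, "ty": 5.95, "tz": 0, "rx": 0, "ry": 0, "rz": 0},
])

```text
time: 9.2
tool_pos: [587.8, -121.5, 19.9]
tcp_rot: [-3.132, 0.697, -1.431]
contact_force: [0.9, -5.8, -0.0]
grip_width: 51.0
finger_force: 3.2
```

```bash
python3 - <<'E'
from h import *
np.set_printoptions(precision=3,suppress=True)
o=bot.get_obs();print(o["time"],o["tool_pos"],o["tcp_rot"],o["contact_force"])
for n in("scene","top"): cv2.imwrite(f"pics/{n}3.png",bot.capture(n)[:,:,::-1])
b=cv2.resize(cv2.imread("pics/scene3.png")[140:400,120:440],None,fx=2.3,fy=2.3,interpolation=cv2.INTER_CUBIC)
cv2.imwrite("pics/c6.png",b)
E
```

```text
9.2 [ 587.843 -121.507   19.857] [-3.132  0.697 -1.431] [ 0.934 -5.776 -0.047]
```

View pics/c6.png

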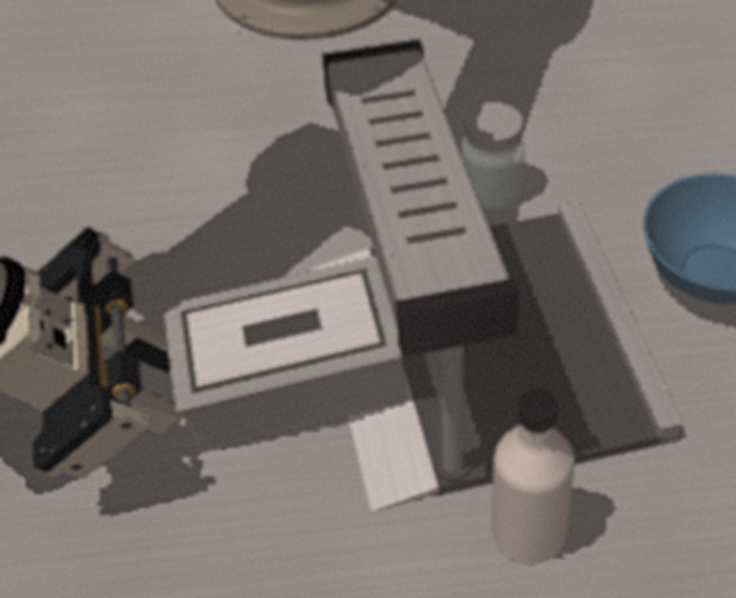

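The pan is square on the ramp (lid centre (283,327) in crop c6) with the fingers flat on its rear wall. I'll keep pushing.

Call:
carry_out([
  {"tx": -1.08, "ty": 7.93, "tz": 0.2, "rx": 0, "ry": 0, "rz": 0},
  {"tx": -1.08, "ty": 7.93, "tz": 0.2, "rx": 0, "ry": 0, "rz": 0},
  {"tx": -1.08, "ty": 7.93, "tz": 0.2, "rx": 0, "ry": 0, "rz": 0},
  {"tx": -1.08, "ty": 7.93, "tz": 0.2, "rx": 0, "ry": 0, "rz": 0},
  {"tx": -1.08, "ty": 7.93, "tz": 0.2, "rx": 0, "ry": 0, "rz": 0},
  {"tx": -1.08, "ty": 7.93, "tz": 0.2, "rx": 0, "ry": 0, "rz": 0},
  {"tx": -1.08, "ty": 7.93, "tz": 0.2, "rx": 0, "ry": 0, "rz": 0},
  {"tx": -1.08, "ty": 7.93, "tz": 0.2, "rx": 0, "ry": 0, "rz": 0},
  {"tx": -1.08, "ty": 7.93, "tz": 0.2, "rx": 0, "ry": 0, "rz": 0},
  {"tx": -1.08, "ty": 7.93, "tz": 0.2, "rx": 0, "ry": 0, "rz": 0},
  {"tx": -1.08, "ty": 7.93, "tz": 0.2, "rx": 0, "ry": 0, "rz": 0},
  {"tx": -1.08, "ty": 7.93, "tz": 0.2, "rx": 0, "ry": 0, "rz": 0},
])

```text
time: 10.5
tool_pos: [575.0, -25.1, 23.0]
tcp_rot: [-3.131, 0.699, -1.43]
contact_force: [1.7, -7.8, 2.7]
grip_width: 50.8
finger_force: 4.1
```

Call:
carry_out([
  {"tx": -0.81, "ty": 5.95, "tz": 0, "rx": 0, "ry": 0, "rz": 0},
  {"tx": -0.81, "ty": 5.95, "tz": 0, "rx": 0, "ry": 0, "rz": 0},
  {"tx": -0.81, "ty": 5.95, "tz": 0, "rx": 0, "ry": 0, "rz": 0},
  {"tx": -0.81, "ty": 5.95, "tz": 0.5, "rx": 0, "ry": 0, "rz": 0},
  {"tx": -0.81, "ty": 5.95, "tz": 1.4, "rx": 0, "ry": 0, "rz": 0},
  {"tx": -0.81, "ty": 5.95, "tz": 1.4, "rx": 0, "ry": 0, "rz": 0},
  {"tx": -0.81, "ty": 5.95, "tz": 1.4, "rx": 0, "ry": 0, "rz": 0},
  {"tx": -0.81, "ty": 5.95, "tz": 1.4, "rx": 0, "ry": 0, "rz": 0},
  {"tx": -0.81, "ty": 5.95, "tz": 1.4, "rx": 0, "ry": 0, "rz": 0},
  {"tx": -0.81, "ty": 5.95, "tz": 1.4, "rx": 0, "ry": 0, "rz": 0},
])

```text
time: 11.5
tool_pos: [566.0, 35.2, 31.2]
tcp_rot: [-3.134, 0.701, -1.431]
contact_force: [-0.2, -3.0, -2.7]
grip_width: 50.7
finger_force: 1.7
```

Call:
carry_out([
  {"tx": -0.67, "ty": 4.95, "tz": 1.2, "rx": 0, "ry": 0, "rz": 0},
  {"tx": -0.67, "ty": 4.95, "tz": 1, "rx": 0, "ry": 0, "rz": 0},
  {"tx": -0.27, "ty": 1.98, "tz": 0, "rx": 0, "ry": 0, "rz": 0},
  {"tx": 0, "ty": 0, "tz": 0, "rx": 0, "ry": 0, "rz": 0},
])

```text
time: 11.9
tool_pos: [564.6, 46.8, 33.6]
tcp_rot: [-3.133, 0.701, -1.431]
contact_force: [0.3, -1.2, -1.5]
grip_width: 50.8
finger_force: 0.8
```

```bash
python3 - <<'E'
from h import *
np.set_printoptions(precision=3,suppress=True)
o=bot.get_obs();print(o["time"],o["tool_pos"],o["tcp_rot"],o["contact_force"])
for n in("scene","top"): cv2.imwrite(f"pics/{n}4.png",bot.capture(n)[:,:,::-1])
b=cv2.resize(cv2.imread("pics/top4.png")[180:330,255:405],None,fx=4,fy=4,interpolation=cv2.INTER_CUBIC)
cv2.imwrite("pics/c7.png",b)
E
```

```text
11.9 [564.581  46.838  33.626] [-3.133  0.701 -1.431] [ 0.309 -1.161 -1.506]
```

View pics/c7.png

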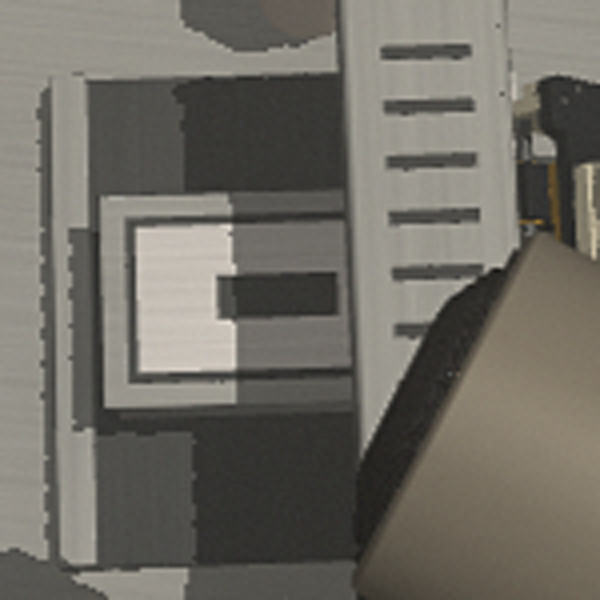

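Crop c7: pan front rim corners (100,198), (106,410), lid frame (127,216), (133,383), stop front edge (87,79) to (95,565). The pan looks square and close to centre.

```bash
python3 - <<'E'
from h import *
np.set_printoptions(precision=2,suppress=True)
O=np.array([552.8,150.]);yw=1.706;W=np.array([[np.cos(yw),np.sin(yw)],[-np.sin(yw),np.cos(yw)]])
T=lambda P,z: (ray("top",(np.array(P)+.5)/4-.5+[255,180],z)[:,:2]-O)@W.T
for n,P,z in(("rim",[(100,198),(106,410)],78),("lid",[(127,216),(133,383)],78),("handle",[(217,275),(219,319)],78),("stop",[(87,79),(95,565)],24),("slots",[(426,51),(437,272)],228)):
    q=T(P,z);d=q[1]-q[0];print(n,q.tolist(),"mid",q.mean(0),"yaw",np.arctan2(-d[0],d[1]))
print("tcp",W@(np.array([564.6,46.8])-O))
E
```

```text
rim [[75.36455739708128, -50.58234796885319], [74.56628508346598, 56.72692644380228]] mid [74.97  3.07] yaw 0.00743884993539732
lid [[62.03702963656009, -40.882404986756875], [60.971654127737615, 43.725582882832754]] mid [61.5   1.42] yaw 0.012591236758801434
handle [[17.90472000341048, -9.279694291797396], [17.584360416794325, 13.023178734630736]] mid [17.74  1.87] yaw 0.014363062379144352
stop [[83.95447358588747, -128.58302614294232], [84.7638219606413, 128.12860090781393]] mid [84.36 -0.23] yaw -0.003152742641488409
slots [[-78.50023146925287, -76.9112756496465], [-78.44365480700574, 23.039173930113297]] mid [-78.47 -26.94] yaw -0.0005660470407330634
tcp [-103.85    2.22]
```

Call:
carry_out([
  {"tx": 0.12, "ty": 2.4, "tz": 0, "rx": 0, "ry": 0, "rz": 0},
  {"tx": 0.12, "ty": 2.4, "tz": 0, "rx": 0, "ry": 0, "rz": 0},
  {"tx": 0.12, "ty": 2.4, "tz": 0, "rx": 0, "ry": 0, "rz": 0},
  {"tx": 0.12, "ty": 2.4, "tz": 0, "rx": 0, "ry": 0, "rz": 0},
  {"tx": 0.12, "ty": 2.4, "tz": 0, "rx": 0, "ry": 0, "rz": 0},
  {"tx": 0, "ty": 0, "tz": 0, "rx": 0, "ry": 0, "rz": 0},
])

```text
time: 12.6
tool_pos: [565.3, 58.8, 33.5]
tcp_rot: [-3.133, 0.701, -1.431]
contact_force: [-0.4, -3.7, -0.8]
grip_width: 50.4
finger_force: 1.6
```

Call:
carry_out([
  {"tx": -0.13, "ty": 1, "tz": 0, "rx": 0, "ry": 0, "rz": 0},
  {"tx": -0.13, "ty": 1, "tz": 0, "rx": 0, "ry": 0, "rz": 0},
  {"tx": 0, "ty": 0, "tz": 0, "rx": 0, "ry": 0, "rz": 0},
])

```text
time: 12.9
tool_pos: [565.3, 59.3, 33.4]
tcp_rot: [-3.132, 0.698, -1.431]
contact_force: [-0.9, -9.3, 1.4]
grip_width: 50.3
finger_force: 4.4
```

Call:
carry_out([
  {"tx": -0.13, "ty": 1, "tz": 0, "rx": 0, "ry": 0, "rz": 0},
  {"tx": -0.13, "ty": 1, "tz": 0, "rx": 0, "ry": 0, "rz": 0},
  {"tx": 0, "ty": 0, "tz": 0, "rx": 0, "ry": 0, "rz": 0},
])

```text
time: 13.2
tool_pos: [565.3, 59.7, 33.4]
tcp_rot: [-3.131, 0.696, -1.43]
contact_force: [-2.4, -15.9, 2.8]
grip_width: 50.5
finger_force: 7.9
```

```bash
python3 - <<'E'
from h import *
for n in("scene","top"): cv2.imwrite(f"pics/{n}5.png",bot.capture(n)[:,:,::-1])
b=cv2.resize(cv2.imread("pics/top5.png")[180:330,255:405],None,fx=4,fy=4,interpolation=cv2.INTER_CUBIC)
cv2.imwrite("pics/c8.png",b)
E
```

```text
(no output)
```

View pics/c8.png

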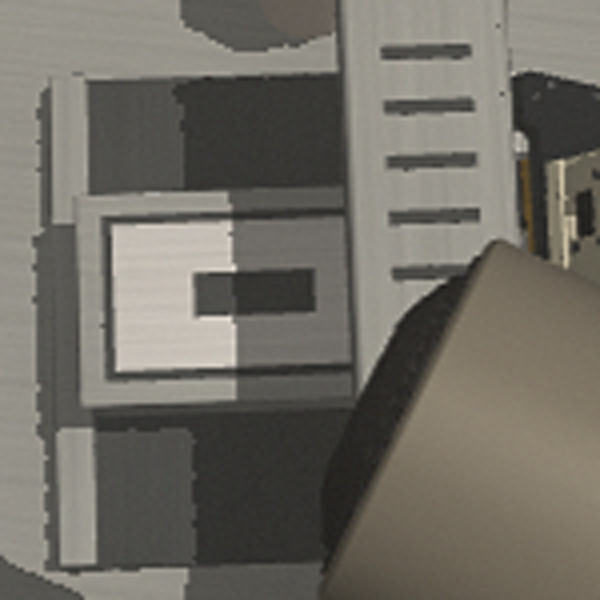

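Crop c8: rim front corners (76,197), (81,407), lid frame (103,216), (109,380), handle left edge (193,272) to (195,317). The pan is against the stop.

```bash
python3 - <<'E'
from h import *
O=np.array([552.8,150.]);yw=1.706;W=np.array([[np.cos(yw),np.sin(yw)],[-np.sin(yw),np.cos(yw)]])
T=lambda P,z: (ray("top",(np.array(P)+.5)/4-.5+[255,180],z)[:,:2]-O)@W.T
for n,P,z in(("rim",[(76,197),(81,407)],78),("lid",[(103,216),(109,380)],78),("handle",[(193,272),(195,317)],78)):
    q=T(P,z);d=q[1]-q[0];print(n,"mid",q.mean(0).round(2),"yaw",np.arctan2(-d[0],d[1]).round(4))
E
```

```text
rim mid [87.11  1.67] yaw 0.0051
lid mid [73.41  0.28] yaw 0.0153
handle mid [29.63  0.22] yaw 0.0154
```

Call:
carry_out([
  {"tx": 0.4, "ty": -3, "tz": 0, "rx": 0, "ry": 0, "rz": 0},
  {"tx": 1, "ty": -8, "tz": 0, "rx": 0, "ry": 0, "rz": 0},
  {"tx": 2, "ty": -15, "tz": 0, "rx": 0, "ry": 0, "rz": 0},
  {"tx": 4, "ty": -30, "tz": 0, "rx": 0, "ry": 0, "rz": 0},
  {"tx": 5, "ty": -40, "tz": 5, "rx": 0, "ry": 0, "rz": 0},
  {"tx": 5, "ty": -40, "tz": 5, "rx": 0, "ry": 0, "rz": 0},
  {"tx": 5, "ty": -40, "tz": 10, "rx": 0, "ry": 0, "rz": 0},
  {"tx": 5, "ty": -40, "tz": 15, "rx": 0, "ry": 0, "rz": 0},
  {"tx": 0, "ty": 0, "tz": 0, "rx": 0, "ry": 0, "rz": 0},
  {"tx": 0, "ty": 0, "tz": 0, "rx": 0, "ry": 0, "rz": 0},
])

```text
time: 14.3
tool_pos: [592.0, -154.7, 68.3]
tcp_rot: [-3.133, 0.701, -1.433]
contact_force: [-0.1, -0.1, -0.8]
grip_width: 50.3
finger_force: 0.0
```

```bash
python3 - <<'E'
from h import *
for n in("scene","top"): cv2.imwrite(f"pics/{n}6.png",bot.capture(n)[:,:,::-1])
a=cv2.resize(cv2.imread("pics/top6.png")[180:330,255:405],None,fx=4,fy=4,interpolation=cv2.INTER_CUBIC)
cv2.imwrite("pics/c9.png",a)
print(bot.get_obs()["contact_force"])
E
```

```text
[0.50713902 0.04372421 0.02825591]
```

View pics/c9.png

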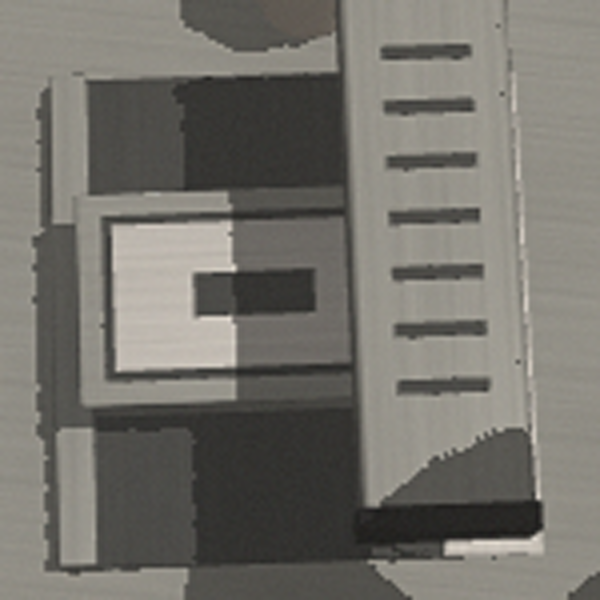

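The pan stayed put after release. I'll give it one more gentle push at its centre with closed fingers, so that it seats flat against the stop.

Call:
carry_out([
  {"tx": 0, "ty": 0, "tz": -10, "rx": 0, "ry": 0, "rz": 0},
  {"tx": -5, "ty": 40, "tz": -10, "rx": 0, "ry": 0, "rz": 0},
  {"tx": -5, "ty": 40, "tz": -8, "rx": 0, "ry": 0, "rz": 0},
  {"tx": -5, "ty": 40, "tz": -7, "rx": 0, "ry": 0, "rz": 0},
  {"tx": -5, "ty": 40, "tz": 0, "rx": 0, "ry": 0, "rz": 0},
  {"tx": -3, "ty": 25, "tz": 0, "rx": 0, "ry": 0, "rz": 0},
  {"tx": -2, "ty": 15, "tz": 0, "rx": 0, "ry": 0, "rz": 0},
  {"tx": -1, "ty": 7, "tz": 0, "rx": 0, "ry": 0, "rz": 0},
  {"tx": 0, "ty": 3, "tz": 0, "rx": 0, "ry": 0, "rz": 0},
  {"tx": 0, "ty": 2, "tz": 0, "rx": 0, "ry": 0, "rz": 0},
  {"tx": 0, "ty": 0, "tz": 0, "rx": 0, "ry": 0, "rz": 0},
], gripper=1)

```text
time: 15.5
tool_pos: [566.5, 57.5, 33.3]
tcp_rot: [-3.133, 0.7, -1.432]
contact_force: [0.2, -0.7, 0.2]
grip_width: 0.3
finger_force: 0.0
```

Call:
carry_out([
  {"tx": -0.13, "ty": 1, "tz": 0, "rx": 0, "ry": 0, "rz": 0},
  {"tx": -0.13, "ty": 1, "tz": 0, "rx": 0, "ry": 0, "rz": 0},
  {"tx": -0.13, "ty": 1, "tz": 0, "rx": 0, "ry": 0, "rz": 0},
  {"tx": -0.13, "ty": 1, "tz": 0, "rx": 0, "ry": 0, "rz": 0},
  {"tx": -0.13, "ty": 1, "tz": 0, "rx": 0, "ry": 0, "rz": 0},
  {"tx": 0, "ty": 0, "tz": 0, "rx": 0, "ry": 0, "rz": 0},
])

```text
time: 16.1
tool_pos: [566.5, 59.8, 33.2]
tcp_rot: [-3.13, 0.695, -1.431]
contact_force: [-1.9, -15.1, 3.1]
grip_width: 0.2
finger_force: 7.3
```

Firm contact at 15 N, with the TCP at the same place as before, so the pan is seated. I'll retreat and hand in.

Call:
carry_out([
  {"tx": 0.4, "ty": -3, "tz": 0, "rx": 0, "ry": 0, "rz": 0},
  {"tx": 1, "ty": -8, "tz": 0, "rx": 0, "ry": 0, "rz": 0},
  {"tx": 2, "ty": -15, "tz": 0, "rx": 0, "ry": 0, "rz": 0},
  {"tx": 4, "ty": -30, "tz": 0, "rx": 0, "ry": 0, "rz": 0},
  {"tx": 5, "ty": -40, "tz": 5, "rx": 0, "ry": 0, "rz": 0},
  {"tx": 5, "ty": -40, "tz": 5, "rx": 0, "ry": 0, "rz": 0},
  {"tx": 5, "ty": -40, "tz": 10, "rx": 0, "ry": 0, "rz": 0},
  {"tx": 5, "ty": -40, "tz": 15, "rx": 0, "ry": 0, "rz": 0},
  {"tx": 0, "ty": 0, "tz": 0, "rx": 0, "ry": 0, "rz": 0},
  {"tx": 0, "ty": 0, "tz": 0, "rx": 0, "ry": 0, "rz": 0},
])

```text
time: 17.1
tool_pos: [592.7, -154.1, 68.2]
tcp_rot: [-3.133, 0.7, -1.433]
contact_force: [0.5, 0.5, -0.4]
grip_width: 0.6
finger_force: 0.0
```

```bash
python3 - <<'E'
from h import *
im=bot.capture("top")[:,:,::-1];cv2.imwrite("pics/top7.png",im)
d=cv2.absdiff(im,cv2.imread("pics/top6.png"))[225:290,265:340];print("change in pan area",d.mean(),d.max(),(d>40).sum())
print(bot.get_obs()["contact_force"]); print(bot.close_job())
E
```

```text
change in pan area 1.3261538461538462 36 0
[ 0.00639825 -0.10607953 -0.03313115]
the job is handed in; nothing more can be done
None
```

The pan is on the warmer plate against the back stop, measured within about 2 mm of midway between the posts and within about 1° of square; the arm is clear of it, and the job was handed in at about 17 s.

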